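# Slide the board carrier under the test bridge

### The job

Push the blue carrier plate with the circuit board on it along the table and in under the low metal test bridge, through its flared open side, until it is fully home: square and flat against the stop bar at the far end. Only push it with the fingers: do not pick it up or let it tip. Keep the robot off the bridge, leave everything else on the table where it is, and finish with the gripper clear.

Things in the scene. Friction and masses are not known exactly. Their poses are not given: they have to be found in the camera images.
- bridge: low aluminium bridge fixed to the table, yaw within 0.3 rad of straight ahead of the robot. Origin on the table (z 0) under the middle of the cross bar; +x is the sliding direction, from open entry to stop bar. Cross bar: x -18 to 18 mm, underside 18 mm, top 30 mm above the table; probe block and pins on it reach 45 mm. Clear width between posts and rails 100 mm (y -50 to 50), posts out to y +-66 mm
- bridge_mouth (a point): point on the table on the bridge's centre line at x = -54 mm (bridge frame), where the two flared lead-in fences, 10 mm tall, end: the mouth is about 124 mm wide there inside, 139 mm outside, narrowing to 97 mm at the cross bar. No other loose thing stands within 40 mm of the space between the carrier and this mouth
- bridge_stop (a point): point on the table on the centre line at the near face of the rigid stop bar (10 mm tall), at x = 65 mm in the bridge frame: the carrier's front end is to touch it. Side rails 10 mm tall run from the posts to the stop
- carrier: loose blue plate 130 mm long (its x), 84 mm wide, 12 mm thick, green circuit board on top, chips up to 15 mm: 3 mm of headroom under the bar. Origin: centre of its underside. 0.1 to 0.25 kg, slides at 1 to 2 N. Starts about 140 mm before the bridge's origin, up to 60 mm off its centre line, turned up to 0.4 rad, +x end to the bridge. Home, both origins and x axes coincide
- carrier_near (a point): middle of the carrier's near end face, at table height, 65 mm behind its origin (carrier x = -65 mm): the end to push on. With the carrier fully home it still stands 47 mm out of the cross bar on the entry side, so the fingers need not go under the bar
- reel: grey solder reel, 54 mm across, 26 mm tall, standing flat; origin at the centre of its underside; to be left alone
- flux: small amber bottle, 30 mm across, 70 mm tall; origin at the centre of its underside; to be left alone
- screwdriver: screwdriver lying flat, 150 mm long; origin near its middle, at the table; to be left alone
- cover: empty blue printed cover, 110 x 80 x 12 mm, a shallow channel without any circuit board; origin at the centre of its underside; to be left alone
- clampstand: small clamp stand, 50 mm square foot, steel cross rod 90 mm long at 70 mm height; top at 95 mm; origin at the centre of its underside; to be left alone
- battery: black battery block, 54 x 28 x 18 mm; origin at the centre of its underside; to be left alone
There are look-alikes about, which are no part of the job. Leave any pink look-alike of the carrier alone.

How it is judged (in metres and radians):
At the end, for the whole second after the job is handed in: The carrier lies at rest flat on the table under the bridge, within 5 mm of touching the stop bar, within 10 mm of the centre line and within 0.06 rad of square to it, tilted less than 0.03 rad (x of carrier in the frame of bridge between -0.005 and 0.005 m and y of carrier in the frame of bridge between -0.01 and 0.01 m and angle between the x axis of carrier and the x axis of bridge, either way round below 0.06 rad and angle between carrier's own z axis and vertical below 0.03 rad and height (world z) of carrier below 0.003 m and linear speed of carrier below 0.01 m/s).
It fails at once if the carrier is lifted (underside centre more than 6 mm above the table) (height (world z) of carrier above 0.006 m).
It fails at once if the carrier is tipped by more than 0.1 rad (angle between carrier's own z axis and vertical above 0.1 rad).
It fails at once if the robot pushes on the bridge with more than 8 N (contact force between any of the fingers, the arm and bridge above 8 N).
It fails at once if another thing on the table is moved by more than 20 mm (distance of any of reel, flux, screwdriver, cover, clampstand, battery from where it was at the start of the episode above 0.02 m).
It also fails if it takes over 72 s, if anything falls off the work surface, if the arm or the gripper's body presses on something with over 40 N, if the wrist force passes 120 N, or if a joint passes its speed limit or range.

### The arm

A 6-joint arm with a two-finger parallel gripper is mounted at the origin on the work surface. World frame = base frame: x ahead of the robot, y to its left, z up, the work surface at z = 0. Lengths are in mm, angles in rad, forces in N, time in s.
With the tool pointing down it reaches from about 275 to 750 mm from the base axis. Payload 10.2 kg.
Tool frame: the origin (TCP) lies at the very end of the fingers, on their centre line; the grasp point (between the pads) lies 19 mm behind it; z points along the fingers, y is the line along which they close (so a half turn about z gives the same grasp; the last joint's range is limited). The gripper opens to 85 mm and grips with 20 to 120 N. Pads are 22 mm wide; open, the fingers measure 114 mm over their backs; the gripper's body (76 mm by 85 mm) begins 54 mm behind the grasp point. The pads swing forward as they close: fully open they stand 13 mm farther back than shut.
Start: joints at [-1.343, 0.313, 1.498, -0, 1.331, -0.223], TCP at [228.724, -472.564, 231.294] pointing down, gripper open.
Joint ranges: [-2.94, 2.94], [-0.97, 2.17], [0.19, 2.56], [-1.23, 4.37], [0.02, 3.11], [-2.88, 2.88]. Speed limits (rad/s): [2.39, 2.39, 3.01, 3.14, 3.14, 3.14].

### API

Orientations are given as a unit quaternion [w, x, y, z].
In Python, from rig import ctrl gives the robot as it stands.
- The arm moves only by the tool step_arm, never from a script. Its argument "increments" is a list of rows, each a list of 3 entries, a list of its own where there are three numbers: the shift along the tool's x, y, z in cm, then the turn, a rotation vector about the tool's x, y, z in degrees, then the opening in per cent of the stroke, from 0 (shut) to 100 (fully open). A call has 1 to 8 rows; each row is the pose to reach, as a shift and turn from the pose commanded when the call began, along the tool's axes at that moment; what a row does not reach only later rows make up. A row lasts 1/8 s, in which the tool goes at most 62.5 mm and 10.7 degrees, less where a joint would pass 70% of its speed; a pose out of reach is approached as far as the arm can. A call with a gripper value outside its range is refused whole. The fingers move at their own pace and stop on an object; "squeeze" is the grip in N (left out, the last holds). Time passes only in rows, so rows that repeat a pose let the fingers close. It gives the time, the measured TCP pose, the force, the opening and the grip force at its end, in the units of the state.
- ctrl.sense(): the state, without advancing time (a new reading comes with each control period).
- ctrl.capture(name): name is "side" or "top" or "wrist"; returns a dict with "img" (420x560x3 uint8, red, green, blue), "fx", "fy", "cx", "cy" (pixels), "extrinsics" (4x4, takes a point from camera to world coordinates). Camera axes: x right, y down, z forward; pixel columns grow to the right and rows downward; lengths in mm; the calibration is good to about 2 mm. A picture is of the moment at which its call begins. There is no depth.
- ctrl.finish_job(): hands the job in; it is judged then, once.
The state is a dict: "time_s": time; "joints": joint angles; "dq": joint speeds; "tau": joint torques, N m; "eef_pos": TCP position; "ee_rot": TCP orientation; "force": force on the tool from outside, world axes, zero at the start; "wrist_torque": the same for the moment, N m; "grip_width": opening from 0.0 (shut) to 1.0 (fully open); "grip_force": force on a finger pad.
Only numpy, scipy, OpenCV 4.12 (cv2) and the standard library are available. Lean on these libraries where they do the work, as an engineer would, in place of code of your own. Each camera call takes 0.05 s, during which the arm holds its last target. There are 200 camera calls.

## Working session

There is one attempt and no reset: what is moved stays moved. The work goes in short steps, Python scripts to look and compute and a tool call to move; the robot and the scene stay as the last step left them, time stands still between calls to the robot, and variables do not carry over. Pictures are saved under pics/ and viewed, at most 12 in all, crops included, and the job is handed in when it is done.

Besides the shell and the picture viewer there is one more tool, called after "Request:" by a JSON object that holds its "op" and its "data". step_arm: Moves the arm, as the interface text tells. Its arguments: {"type":"object","properties":{"increments":{"type":"array"},"squeeze":{"type":"number"}},"required":["increments"]}

```bash
mkdir -p pics; python3 - <<'E'
from rig import ctrl
import cv2,numpy as np
for n in("top","side"):
    c=ctrl.capture(n);cv2.imwrite(f"pics/{n}0.png",c["img"][:,:,::-1]);np.savez(n+"0.npz",**c)
    print(n,c["fx"],c["cx"],c["cy"],np.round(c["extrinsics"],3).tolist())
s=ctrl.sense();print(s["time_s"],s["eef_pos"],s["ee_rot"],s["force"])
E
```

```text
top 500.0816262613246 277.9898349363151 212.31528813667862 [[-0.02, -0.988, 0.15, 388.771], [-1.0, 0.02, -0.003, 9.222], [-0.0, -0.15, -0.989, 1090.175], [0.0, 0.0, 0.0, 1.0]]
side 398.5264915774543 286.7412331548626 212.05591630016667 [[-0.874, -0.381, 0.302, 307.109], [-0.486, 0.662, -0.571, 501.036], [0.018, -0.645, -0.764, 690.582], [0.0, 0.0, 0.0, 1.0]]
0.1 [ 228.6964723  -472.32985891  230.78398395] [-5.71997058e-04  9.74701144e-01  2.23511415e-01  4.99020511e-06] [-0.03071409  0.30601933 -0.03890303]
```

View pics/top0.png

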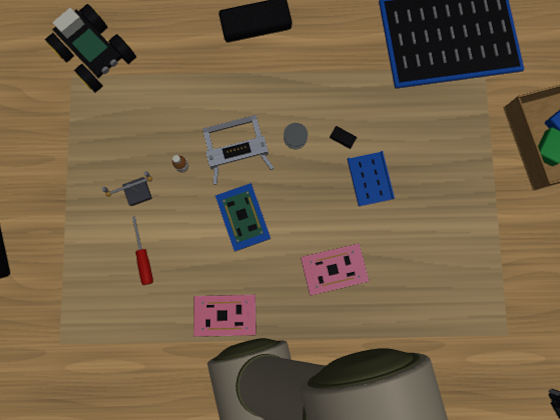

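View pics/side0.png

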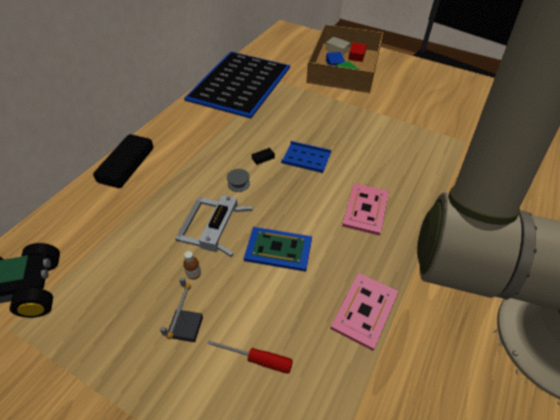

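The top view shows the carrier at about (242,217), the bridge at (236,150) with its stop bar at (230,125), the reel at (295,135) and the flux at (180,162). I'll measure the carrier and bridge next.

```bash
cat > h.py <<'E'
import numpy as np,cv2
def ray(c,px,z):
    E=c["extrinsics"];px=np.atleast_2d(px).astype(float)
    d=np.c_[(px[:,0]-c["cx"])/c["fx"],(px[:,1]-c["cy"])/c["fy"],np.ones(len(px))]@E[:3,:3].T
    o=E[:3,3];return (o+d*((z-o[2])/d[:,2])[:,None])[:,:2]
def carrier(c,roi,z=12):
    x0,y0,x1,y1=roi;h=cv2.cvtColor(c["img"],cv2.COLOR_RGB2HSV)
    m=cv2.inRange(h,(100,120,50),(125,255,255));k=np.zeros_like(m);k[y0:y1,x0:x1]=m[y0:y1,x0:x1]
    cn=max(cv2.findContours(k,cv2.RETR_EXTERNAL,cv2.CHAIN_APPROX_NONE)[0],key=lambda q:cv2.contourArea(cv2.convexHull(q)))
    w=ray(c,cn.reshape(-1,2),z).astype(np.float32)
    return w,cv2.minAreaRect(w)
def pose(r):
    (x,y),(a,b),t=r
    if a<b:a,b,t=b,a,t+90
    t=(t+90)%180-90
    return round(x,1),round(y,1),round(a,1),round(b,1),round(np.radians(t),4)
E
python3 - <<'E'
import numpy as np,cv2
from h import *
c=dict(np.load("top0.npz"))
print(pose(carrier(c,(205,175,280,260))[1]))
i=c["img"][105:195,190:285,::-1];cv2.imwrite("pics/br.png",cv2.resize(i,None,fx=6,fy=6,interpolation=cv2.INTER_CUBIC))
s=dict(np.load("side0.npz"))
print(pose(carrier(s,(235,220,320,275))[1]))
i=s["img"][175:285,165:325,::-1];cv2.imwrite("pics/brs.png",cv2.resize(i,None,fx=5,fy=5,interpolation=cv2.INTER_CUBIC))
E
```

```text
(545.1, 83.8, 129.6, 82.3, np.float64(0.3221))
(543.7, 86.9, 127.7, 86.0, np.float64(0.3192))
```

View pics/br.png

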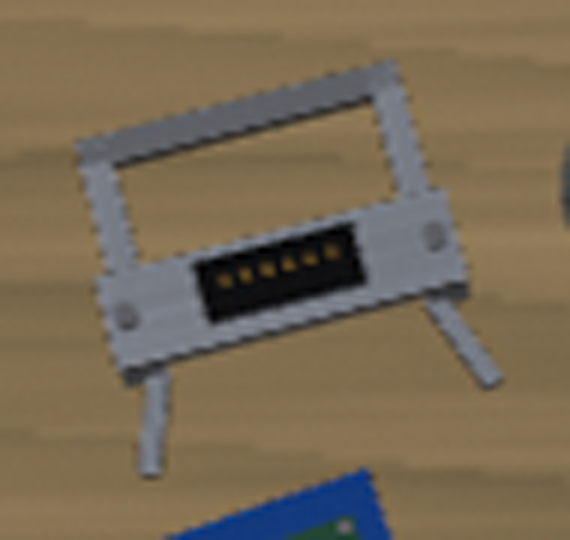

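View pics/brs.png

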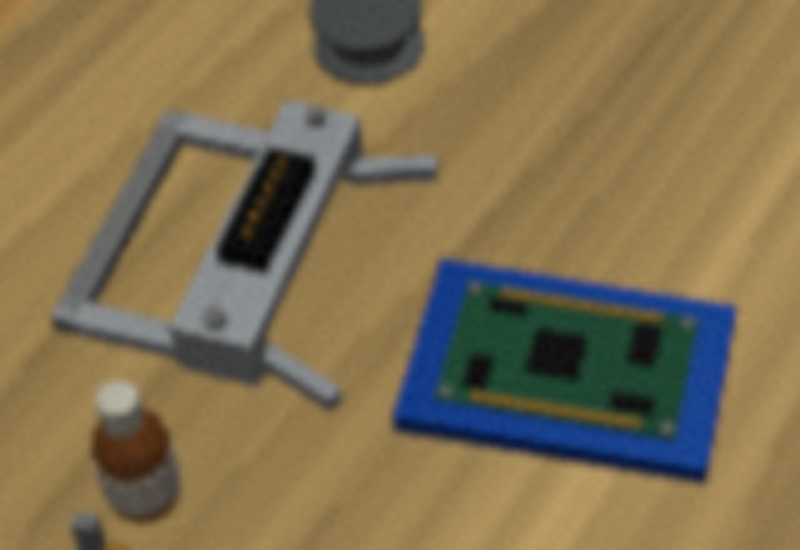

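The enlarged top crop shows the cross-bar top corners at (98,282), (443,192), (467,285) and (125,370), and the stop's inner edge from (113,165) to (375,97). In the side crop the bar's corners are at (285,103), (358,120), (255,350) and (177,330).

```bash
python3 - <<'E'
import numpy as np
from h import *
c=dict(np.load("top0.npz"));s=dict(np.load("side0.npz"))
T=lambda p:(np.array(p)+.5)/6-.5+[190,105]
S=lambda p:(np.array(p)+.5)/5-.5+[165,175]
def rep(n,w):
    # first two pts: left,right ; 
    d=w[0]-w[1];print(n,np.round(w,1).tolist(),"len",np.linalg.norm(d).round(1),"yaw",np.round(np.arctan2(-d[0],d[1]),4))
def bar(n,w):
    rep(n+" far",w[:2]);rep(n+" near",w[2:]);print(" centre",w.mean(0).round(1))
bar("top",ray(c,T([(98,282),(443,192),(125,370),(467,285)]),30))
rep("screws",ray(c,T([(127,317),(434,236)]),31))
rep("stop in",ray(c,T([(113,165),(375,97)]),10))
rep("stop out",ray(c,T([(77,143),(393,62)]),10))
rep("fence tips",ray(c,T([(150,472),(490,380)]),10))
bar("side",ray(s,S([(177,330),(285,103),(255,350),(358,120)]),30))
rep("stop out side",ray(s,S([(55,318),(172,113)]),10))
rep("fence side",ray(s,S([(335,397),(435,165)]),10))
E
```

```text
top far [[687.2, 161.1], [718.6, 35.0]] len 130.0 yaw 0.2442
top near [[654.1, 151.2], [683.4, 26.8]] len 127.9 yaw 0.231
 centre [685.8  93.5]
screws [[673.6, 150.4], [701.7, 38.5]] len 115.4 yaw 0.2466
stop in [[737.7, 158.4], [762.1, 60.4]] len 101.1 yaw 0.2444
stop out [[746.5, 171.9], [775.7, 53.4]] len 122.0 yaw 0.2417
fence tips [[620.5, 144.7], [652.6, 19.2]] len 129.6 yaw 0.2509
side far [[684.1, 162.0], [718.6, 36.9]] len 129.7 yaw 0.2692
side near [[650.8, 154.4], [684.7, 29.1]] len 129.7 yaw 0.2638
 centre [684.6  95.6]
stop out side [[743.7, 172.1], [772.3, 53.8]] len 121.7 yaw 0.237
fence side [[619.1, 146.9], [650.9, 20.3]] len 130.5 yaw 0.2461
```

```bash
cat >> h.py <<'E'
O=np.array([686.,94.5]);YAW=.246
R2=np.array([[np.cos(YAW),-np.sin(YAW)],[np.sin(YAW),np.cos(YAW)]])
def inb(p):return R2.T@(np.array(p)[:2]-O)
def where(s):
    from scipy.spatial.transform import Rotation as Ro
    R=Ro.from_quat(np.roll(s["ee_rot"],-1)).as_matrix()
    return R,np.arctan2(R[1,0],R[0,0])-YAW
def go(s,bx,by,z,psi):   # psi relative to bridge yaw
    from scipy.spatial.transform import Rotation as Ro
    R,p=where(s);t=np.r_[O+R2@[bx,by],z]
    q=Ro.from_euler("z",psi+YAW)*Ro.from_euler("x",np.pi)
    print("bridge xy",inb(s["eef_pos"]).round(1),"z",s["eef_pos"][2].round(1),"psi",round(p,3),"F",np.round(s["force"],1),"t",s["time_s"],"w",s["grip_width"])
    print("shift cm",(R.T@(t-s["eef_pos"])/10).round(2),"turn",np.degrees((Ro.from_matrix(R).inv()*q).as_rotvec()).round(1))
E
python3 - <<'E'
from h import *
from rig import ctrl
go(ctrl.sense(),-140,98,120,np.pi/2)
E
```

```text
bridge xy [-581.6 -438.4] z 230.8 psi 0.205 F [-0.   0.3 -0. ] t 0.1 w 0.9996637580084343
shift cm [ 54.14 -43.52  11.14] turn [ -0.   -0.1 -78.3]
```

Request:
{"op": "step_arm", "data": {"increments": [[[54.1,-43.5,0],[0,0,-78.3],40],[[54.1,-43.5,0],[0,0,-78.3],40],[[54.1,-43.5,0],[0,0,-78.3],40],[[54.1,-43.5,0],[0,0,-78.3],40],[[54.1,-43.5,0],[0,0,-78.3],40],[[54.1,-43.5,0],[0,0,-78.3],40],[[54.1,-43.5,0],[0,0,-78.3],40],[[54.1,-43.5,0],[0,0,-78.3],40]]}}

```text
time_s: 1.1
eef_pos: [443.4, -18.7, 231.3]
ee_rot: [0.0, 0.613, 0.79, -0.0]
force: [1.3, -0.7, 0.2]
grip_width: 0.402
grip_force: 0.0
```

```bash
python3 - <<'E'
from h import *
from rig import ctrl
go(ctrl.sense(),-140,98,120,np.pi/2)
E
```

```text
bridge xy [-262.9  -50.7] z 231.3 psi 1.575 F [ 1.3 -0.7  0.2] t 1.1 w 0.4015726833349573
shift cm [14.83 12.34 11.13] turn [0.  0.  0.2]
```

Request:
{"op": "step_arm", "data": {"increments": [[[14.8,12.3,0],[0,0,0],40],[[14.8,12.3,0],[0,0,0],40],[[14.8,12.3,0],[0,0,0],40],[[14.8,12.3,0],[0,0,0],40],[[14.8,12.3,11],[0,0,0],40],[[14.8,12.3,11],[0,0,0],40],[[14.8,12.3,11],[0,0,0],40],[[14.8,12.3,11],[0,0,0],40]]}}

```text
time_s: 2.1
eef_pos: [527.1, 152.4, 123.4]
ee_rot: [0.001, 0.615, 0.789, 0.001]
force: [0.0, -0.2, 1.8]
grip_width: 0.399
grip_force: 0.0
```

```bash
python3 - <<'E'
from h import *
from rig import ctrl
go(ctrl.sense(),-140,98,4,np.pi/2)
c=ctrl.capture("top");cv2.imwrite("pics/t1.png",c["img"][:,:,::-1])
E
```

```text
bridge xy [-140.    94.9] z 123.4 psi 1.571 F [ 0.  -0.2  1.8] t 2.1 w 0.3991040865716166
shift cm [ 0.32 -0.03 11.94] turn [0.2 0.  0. ]
```

View pics/t1.png

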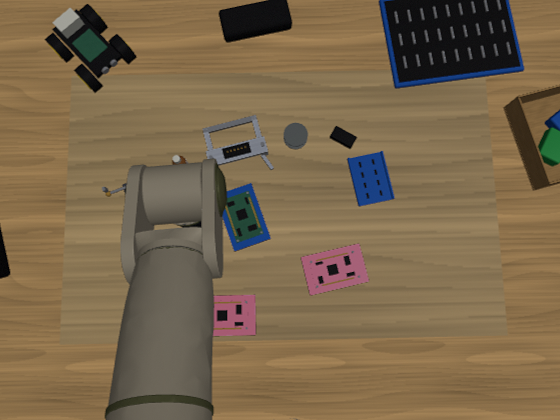

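The wrist, at about px (130–225, 165–280), hides the clamp stand, so I'll check the heights from the side.

```bash
python3 - <<'E'
from rig import ctrl
import cv2
c=ctrl.capture("side");cv2.imwrite("pics/s1.png",c["img"][:,:,::-1])
E
```

```text
(no output)
```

View pics/s1.png

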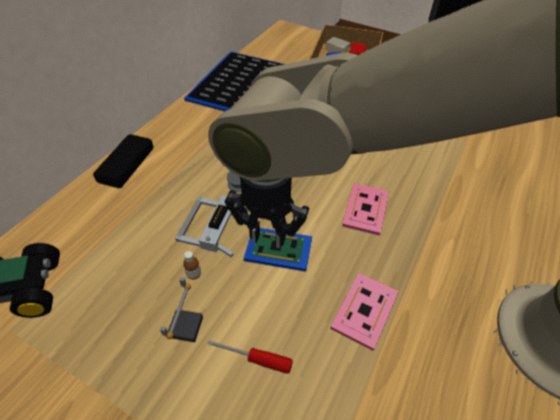

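The side view shows the wrist high above the clamp stand and the open fingers at about (275,235), left of the carrier. It's clear to descend.

Request:
{"op": "step_arm", "data": {"increments": [[[0.3,0,3],[0,0,0],40],[[0.3,0,6],[0,0,0],40],[[0.3,0,9],[0,0,0],40],[[0.3,0,10.5],[0,0,0],40],[[0.3,0,11.2],[0,0,0],40],[[0.3,0,11.6],[0,0,0],40],[[0.3,0,11.6],[0,0,0],40],[[0.3,0,11.6],[0,0,0],40]]}}

```text
time_s: 3.2
eef_pos: [525.7, 155.7, 5.9]
ee_rot: [0.0, 0.615, 0.789, 0.0]
force: [-0.1, 0.3, -0.1]
grip_width: 0.401
grip_force: 0.0
```

```bash
python3 - <<'E'
from h import *
from rig import ctrl
go(ctrl.sense(),-140,53,4,np.pi/2)
c=ctrl.capture("side");cv2.imwrite("pics/s2.png",cv2.resize(c["img"][150:300,180:360,::-1],None,fx=4,fy=4,interpolation=cv2.INTER_CUBIC))
E
```

```text
bridge xy [-140.6   98.4] z 5.9 psi 1.571 F [-0.1  0.3 -0.1] t 3.2 w 0.40073775577458165
shift cm [-4.54  0.05  0.19] turn [0.1 0.  0. ]
```

View pics/s2.png

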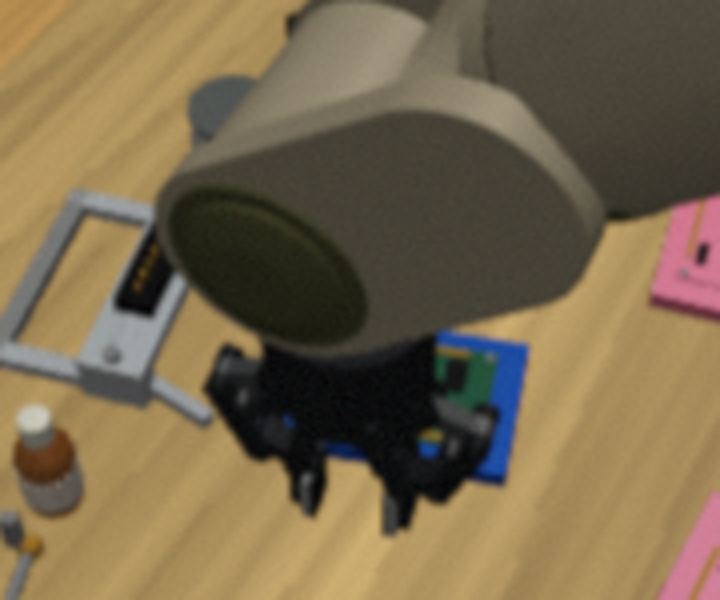

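Request:
{"op": "step_arm", "data": {"increments": [[[-0.6,0,0.3],[0,0,0],40],[[-1.2,0,0.3],[0,0,0],40],[[-1.8,0,0.3],[0,0,0],40],[[-2.3,0,0.3],[0,0,0],40],[[-2.8,0,0.3],[0,0,0],40],[[-3.2,0,0.3],[0,0,0],40],[[-3.6,0,0.3],[0,0,0],40],[[-4.0,0,0.3],[0,0,0],40]]}}

```text
time_s: 4.25
eef_pos: [535.1, 116.7, 2.3]
ee_rot: [-0.0, 0.615, 0.789, -0.0]
force: [-1.4, 1.2, -0.5]
grip_width: 0.396
grip_force: 0.7
```

Request:
{"op": "step_arm", "data": {"increments": [[[-0.3,0,0],[0,0,0],40],[[-0.5,0,0],[0,0,0],40],[[-0.5,0,0],[0,0,0],40],[[0.5,0,0],[0,0,0],40],[[2,0,0],[0,0,0],40],[[2,0,-4],[0,0,0],40],[[2,0,-8],[0,0,0],40],[[2,0,-8],[0,0,0],40]]}}

```text
time_s: 5.25
eef_pos: [531.5, 137.4, 85.0]
ee_rot: [0.002, 0.614, 0.789, 0.002]
force: [-0.4, -0.0, -1.3]
grip_width: 0.403
grip_force: 0.0
```

```bash
python3 - <<'E'
from h import *
from rig import ctrl
go(ctrl.sense(),-240,0,110,0)
E
```

```text
bridge xy [-139.4   79.2] z 85.0 psi 1.572 F [-0.4 -0.  -1.3] t 5.25 w 0.4029248961266086
shift cm [ -7.91 -10.05  -2.54] turn [ 0.3 -0.2 90.1]
```

Request:
{"op": "step_arm", "data": {"increments": [[[-2,-3,-2.5],[0,0,10],40],[[-4,-5,-2.5],[0,0,20],40],[[-7.9,-10,-2.5],[0,0,30],40],[[-7.9,-10,-2.5],[0,0,40],40],[[-7.9,-10,-2.5],[0,0,50],40],[[-7.9,-10,-2.5],[0,0,60],40],[[-7.9,-10,-2.5],[0,0,70],40],[[-7.9,-10,-2.5],[0,0,80],40]]}}

```text
time_s: 6.25
eef_pos: [452.0, 36.0, 106.3]
ee_rot: [-0.0, 0.978, 0.206, -0.001]
force: [-0.2, -0.2, -0.8]
grip_width: 0.396
grip_force: 0.0
```

Request:
{"op": "step_arm", "data": {"increments": [[[0,0,0],[0,0,10],40],[[0,0,0],[0,0,10],40]]}}

```text
time_s: 6.5
eef_pos: [452.1, 35.8, 106.5]
ee_rot: [-0.0, 0.992, 0.124, -0.001]
force: [0.0, 0.0, -0.0]
grip_width: 0.398
grip_force: 0.0
```

```bash
python3 - <<'E'
from h import *
from rig import ctrl
s=ctrl.sense();go(s,-230,0,4,0)
c=ctrl.capture("top");cv2.imwrite("pics/t3.png",c["img"][:,:,::-1])
w,r=carrier(c,(205,165,290,270));p=pose(r);print(p,inb(p[:2]),p[4]-YAW)
c=ctrl.capture("side")
w,r=carrier(c,(225,200,330,290));p=pose(r);print(p,inb(p[:2]),p[4]-YAW)
E
```

```text
bridge xy [-2.412e+02  1.000e-01] z 106.5 psi 0.003 F [ 0.  0. -0.] t 6.5 w 0.39846399977829783
shift cm [ 1.13  0.02 10.25] turn [-0.   0.1  0.2]
(572.7, 65.9, 82.4, 78.3, np.float64(-1.321)) [-116.85387568   -0.14744211] -1.567
(546.7, 62.8, 128.0, 86.3, np.float64(0.2471)) [-142.82605871    3.17757047] 0.0010999999999999899
```

View pics/t3.png

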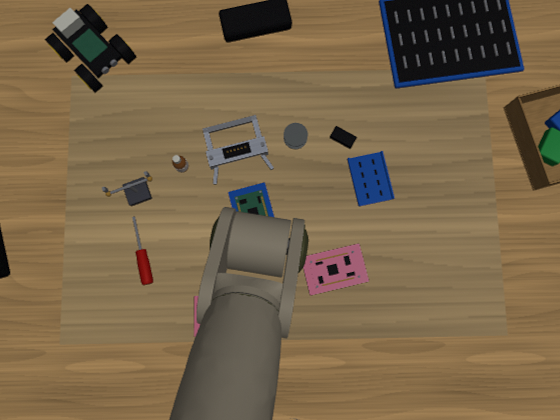

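The top view shows the carrier's front end at about px (252,198), centred in front of the mouth with its yaw aligned (0.001 rad off). Next I lower the fingers behind it and push.

Request:
{"op": "step_arm", "data": {"increments": [[[0.6,0,3],[0,0,0],40],[[0.6,0,6],[0,0,0],40],[[0.6,0,8.5],[0,0,0],40],[[0.6,0,9.5],[0,0,0],40],[[0.6,0,10.2],[0,0,0],40],[[0.6,0,10.4],[0,0,0],40],[[1.1,0,10.4],[0,0,0],40],[[1.6,0,10.4],[0,0,0],40]]}}

```text
time_s: 7.6
eef_pos: [468.8, 39.2, 3.8]
ee_rot: [0.0, 0.992, 0.123, 0.001]
force: [-0.1, 0.0, 0.1]
grip_width: 0.399
grip_force: 0.0
```

Request:
{"op": "step_arm", "data": {"increments": [[[0.6,0,0],[0,0,0],40],[[1.2,0,0],[0,0,0],40],[[1.8,0,0],[0,0,0],40],[[2.4,0,0],[0,0,0],40],[[3,0,0],[0,0,0],40],[[3.6,0,0],[0,0,0],40],[[4.2,0,0],[0,0,0],40],[[4.8,0,0],[0,0,0],40]]}}

```text
time_s: 8.6
eef_pos: [515.0, 51.0, 3.3]
ee_rot: [-0.0, 0.992, 0.123, -0.0]
force: [-3.3, -1.3, 3.2]
grip_width: 0.397
grip_force: 1.7
```

```bash
python3 - <<'E'
from h import *
from rig import ctrl
s=ctrl.sense();go(s,-76,0,4,0)
c=ctrl.capture("side");cv2.imwrite("pics/s4.png",cv2.resize(c["img"][150:300,180:360,::-1],None,fx=4,fy=4,interpolation=cv2.INTER_CUBIC))
E
```

```text
bridge xy [-176.4   -0.6] z 3.3 psi 0.001 F [-3.3 -1.3  3.2] t 8.6 w 0.3971129098866604
shift cm [10.04 -0.05 -0.07] turn [-0.  0.  0.]
```

View pics/s4.png

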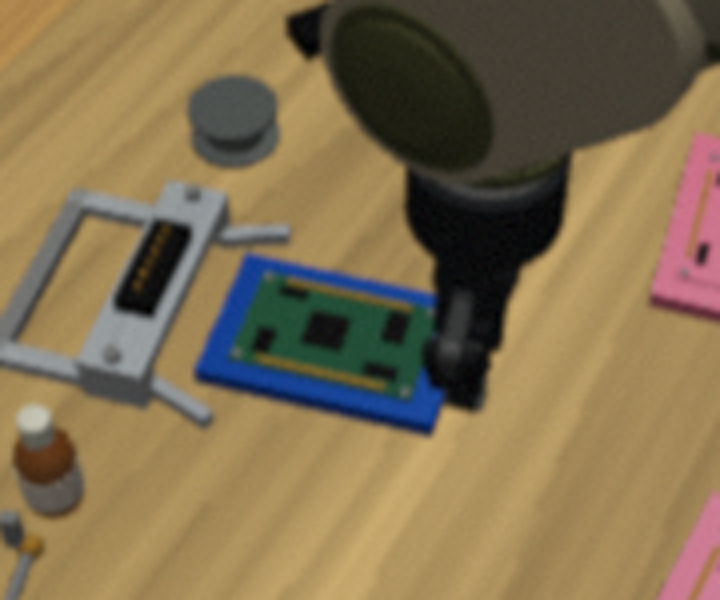

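The carrier's front edge is centred between the fence tips, crop px (205–250, 255–375), and square to the bridge. I'll continue, raised a millimetre.

Request:
{"op": "step_arm", "data": {"increments": [[[0.6,0,-0.1],[0,0,0],40],[[1.2,0,-0.1],[0,0,0],40],[[1.8,0,-0.1],[0,0,0],40],[[2.4,0,-0.1],[0,0,0],40],[[3,0,-0.1],[0,0,0],40],[[3.6,0,-0.1],[0,0,0],40],[[4.2,0,-0.1],[0,0,0],40],[[4.8,0,-0.1],[0,0,0],40]]}}

```text
time_s: 9.65
eef_pos: [561.5, 62.7, 4.3]
ee_rot: [-0.0, 0.992, 0.123, -0.0]
force: [-2.2, -0.0, 2.1]
grip_width: 0.399
grip_force: 1.1
```

Request:
{"op": "step_arm", "data": {"increments": [[[0.5,0,0],[0,0,0],40],[[1,0,0],[0,0,0],40],[[1.5,0,0],[0,0,0],40],[[2,0,0],[0,0,0],40],[[2.5,0,0],[0,0,0],40],[[3,0,0],[0,0,0],40],[[3.4,0,0],[0,0,0],40],[[3.8,0,0],[0,0,0],40]]}}

```text
time_s: 10.65
eef_pos: [598.3, 71.9, 4.3]
ee_rot: [0.0, 0.992, 0.123, -0.0]
force: [-3.0, -0.3, 1.7]
grip_width: 0.399
grip_force: 1.2
```

```bash
python3 - <<'E'
from h import *
from rig import ctrl
s=ctrl.sense();go(s,-76,0,4,0)
c=ctrl.capture("side");cv2.imwrite("pics/s5.png",cv2.resize(c["img"][150:300,180:360,::-1],None,fx=4,fy=4,interpolation=cv2.INTER_CUBIC))
E
```

```text
bridge xy [-90.6  -0.5] z 4.3 psi 0.001 F [-3.  -0.3  1.7] t 10.65 w 0.39862516033673506
shift cm [ 1.46 -0.05  0.03] turn [0. 0. 0.]
```

View pics/s5.png

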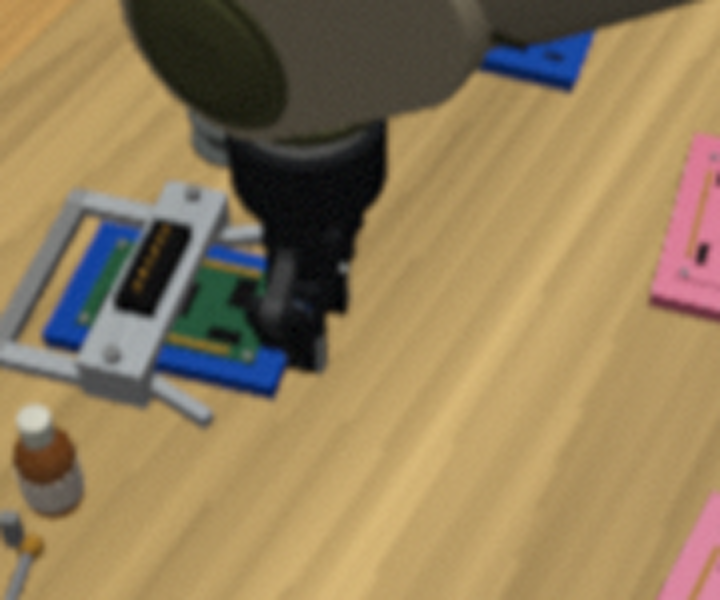

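The carrier is under the bar, with a gap of roughly 15–20 mm to the stop (front edge at crop px (48,335), stop at (5,340)). I'll finish slowly and watch the force.

Request:
{"op": "step_arm", "data": {"increments": [[[0.2,0,0],[0,0,0],40],[[0.4,0,0],[0,0,0],40],[[0.6,0,0],[0,0,0],40],[[0.8,0,0],[0,0,0],40],[[1.0,0,0],[0,0,0],40],[[1.2,0,0],[0,0,0],40]]}}

```text
time_s: 11.45
eef_pos: [609.8, 74.8, 4.3]
ee_rot: [-0.0, 0.992, 0.123, -0.0]
force: [-1.8, -0.4, 1.8]
grip_width: 0.404
grip_force: 1.2
```

Request:
{"op": "step_arm", "data": {"increments": [[[0.1,0,0],[0,0,0],40],[[0.2,0,0],[0,0,0],40]]}}

```text
time_s: 11.7
eef_pos: [611.6, 75.3, 4.3]
ee_rot: [-0.0, 0.992, 0.123, -0.0]
force: [-1.1, -0.6, 1.9]
grip_width: 0.404
grip_force: 1.2
```

Request:
{"op": "step_arm", "data": {"increments": [[[0.1,0,0],[0,0,0],40],[[0.2,0,0],[0,0,0],40]]}}

```text
time_s: 11.95
eef_pos: [612.5, 75.6, 4.2]
ee_rot: [0.0, 0.992, 0.123, -0.002]
force: [-11.2, -3.6, 7.5]
grip_width: 0.398
grip_force: 5.7
```

The force jumped to 11 N at bridge x ≈ -76, which is the predicted stop contact. I'll back off, lift away and check.

Request:
{"op": "step_arm", "data": {"increments": [[[-0.2,0,0],[0,0,0],40],[[-1,0,0],[0,0,0],40],[[-3,0,0],[0,0,0],40],[[-6,0,0],[0,0,0],40],[[-9,0,-3],[0,0,0],40],[[-13,0,-8],[0,0,0],40],[[-18,0,-14],[0,0,0],40],[[-22,0,-16],[0,0,0],40]]}}

```text
time_s: 12.95
eef_pos: [399.4, 21.8, 166.1]
ee_rot: [0.001, 0.992, 0.123, 0.002]
force: [0.5, -0.6, 0.8]
grip_width: 0.402
grip_force: 0.0
```

```bash
python3 - <<'E'
from h import *
from rig import ctrl
a=ctrl.capture("top");c=ctrl.capture("side")
f=lambda i,y,x:cv2.resize(i[y:y+100,x:x+100,::-1],None,fx=4,fy=5.5,interpolation=cv2.INTER_CUBIC) if 0 else cv2.resize(i[y:y+100,x:x+100,::-1],None,fx=4,fy=4,interpolation=cv2.INTER_CUBIC)
cv2.imwrite("pics/end.png",np.hstack([f(a["img"],110,185),f(c["img"],180,165)]))
for n,k,roi in(("top",a,(200,100,285,200)),("side",c,(165,180,280,265))):
    w,_=carrier(k,roi)
    h=cv2.cvtColor(k["img"],cv2.COLOR_RGB2HSV);x0,y0,x1,y1=roi
    m=cv2.inRange(h,(100,120,50),(125,255,255));M=0*m;M[y0:y1,x0:x1]=m[y0:y1,x0:x1]
    p=cv2.findNonZero(M).reshape(-1,2);w=ray(k,p,12).astype(np.float32)
    q=pose(cv2.minAreaRect(w));print(n,q,inb(q[:2]).round(1),round(q[4]-YAW,3))
print(ctrl.sense()["eef_pos"])
E
```

```text
top (687.0, 94.4, 130.4, 83.6, np.float64(0.248)) [ 0.9 -0.3] 0.002
side (685.3, 96.9, 130.6, 89.2, np.float64(0.2492)) [-0.1  2.5] 0.003
[398.35477108  21.66026045 167.39450387]
```

View pics/end.png

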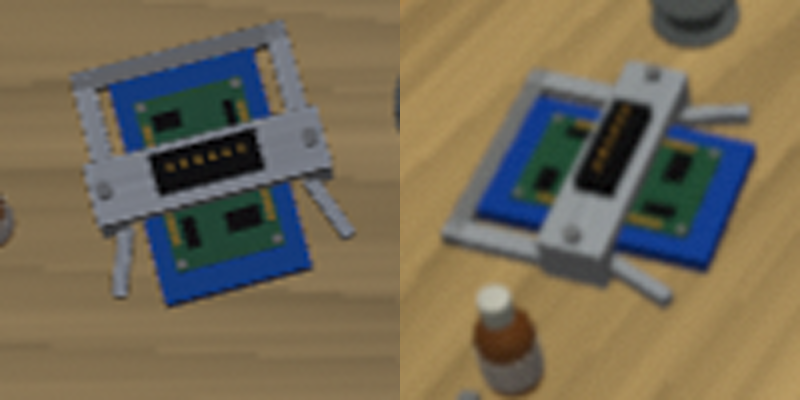

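The carrier sits flat against the stop, centred and square. In the left crop its front edge runs along the stop from px (110,90) to (258,50). I'm handing in.

```bash
python3 -c "
from rig import ctrl
print(ctrl.finish_job())"
```

```text
the job is handed in; nothing more can be done
None
```

The carrier is home against the stop bar: by my camera measurements it is within about 1 mm of touching, within 3 mm of the centre line and within 0.003 rad of square; the gripper is clear and the job is handed in, with no verdict returned.

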